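# Find the rocking arc-chamber cover on a load-break switch and press it home

## Task

Before this switch is packed, check the four grey covers in a row on its top: one of them is not snapped in and rocks on its stud. Press the covers lightly near one end with a fingertip until you find the one that rocks under your finger, then press that one down in the middle until it is fully home, level and flush with the rest. Do not force or lift any cover, and leave the tape, the screwdriver and the bolt where they are.

Things in the scene. Friction and masses are not known exactly. Their poses are not given: they have to be found in the camera images.
- switch: black four-pole switch fixed on a plywood base (320 x 425 mm, top 72 mm above the bench). Origin at bench height under the middle of the cover row; z up, x along the poles (copper terminals out to x = +-150 mm, 110 mm high), y along the row. Cover centres at x = 0, y = +99, +33, -33, -99 mm. Each cover lies in a recess; the black rim, 9 mm wide between covers, is 170 mm above the bench.
- shaft (a point): top of the 12 mm square steel shaft on the grey mechanism box, 202 mm above the bench. The box (150 x 56 mm, top 180 mm above the bench) stands at the switch's +y end, y = +136 to +192 mm. Nothing to do here: keep clear.
- cover_1: grey slab 100 x 54 x 12 mm, long side along the switch's x, vent slits across both end thirds, round press mark in the middle; all four covers are alike. Origin at the centre of its underside, x along its length, z up. In the recess next to the mechanism box. A cover that is home has its underside 164 mm and top 176 mm above the bench, rests on a ledge at both short ends and does not give.
- cover_2: like cover_1, second from the mechanism box. Any one of the four may be the loose one: it then lies level but 4 mm high, on a half-entered stud under its middle, 14 mm wide along x. A light press (1 to 4 N) 30 to 42 mm from its middle along x tips it about 0.1 rad: that end goes down on its ledge, the other end comes up; let go, it falls back level. The same light press on its middle does not move it.
- cover_3: like cover_1, third from the mechanism box. Seating the loose one, whichever it is: about 7 N pressed on its middle pushes the stud in, 4 mm down until the cover meets its ledges; it stays there. Up to about 5 N leaves the stud where it is.
- cover_4: like cover_1, farthest from the mechanism box. Each cover (55 to 100 g) has 1.5 mm of play on every side in its recess. More than 40 N from the fingers on a cover is forcing it.
- tape: roll of tan packing tape lying flat on the bench, 100 mm across, 76 mm hole, 45 mm high; origin at the centre of its underside. A bystander.
- screwdriver: black-handled screwdriver lying on the bench along its x axis. A bystander.
- bolt: steel terminal bolt standing head down on the plywood beside the switch (-y side), 45 mm tall, head 19 mm wide; origin at the centre of its underside. A bystander.
Not all that is in view belongs to the job. Leave any blue look-alike of the cover_2 alone.

How it is judged:
By the outcome, as a careful person would: the job done as asked, in the order asked, and still so for the second after the job is handed in, with the robot touching nothing.
It also fails if it takes over 48 s, if anything falls off the work surface, if the arm or the gripper's body presses on something with over 40 N, if the wrist force passes 120 N, or if a joint passes its speed limit or range.

## Robot

A 6-joint arm with a two-finger parallel gripper is mounted at the origin on the work surface. World frame = base frame: x ahead of the robot, y to its left, z up, the work surface at z = 0. Lengths are in m, angles in degrees, forces in N, time in s.
With the tool pointing down it reaches from about 0.35 to 0.875 m from the base axis. Payload 4.2 kg.
Tool frame: the origin (TCP) lies midway between the tips of the shut fingers; the grasp point (between the pads) lies r.pinch_z behind it (r.pinch_z is the distance from the TCP to the grasp point, in m); z points along the fingers, y is the direction in which the jaws open and shut (so a half turn about z gives the same grasp; the last joint's range is limited). The gripper opens to 87 mm and grips with 3 to 60 N. Pads are 19 mm wide; open, the fingers measure 117 mm over their backs; the gripper's body (75 mm by 190 mm) begins 51 mm behind the grasp point.
Start: joints at [81.051, 22.042, 0.453, 0, -68.411, -14.817], TCP at [0.252, 0.572, 0.194] pointing down, gripper open.
Joint ranges: [-179.83, 179.83], [-69.29, 118.12], [-61.27, 80.66], [-181.25, 117.63], [-171.15, -9.14], [-177.46, 177.46]. Speed limits (degrees/s): [159.86, 159.86, 180, 180, 180, 180].

## Interface

Orientations are given as a 3x3 rotation matrix whose columns are the frame's x, y, z axes.
In Python, from station import r gives the robot as it stands. The module is installed in compiled form; this text tells all that it offers.
- The arm moves only by the tool play_rows, never from a script. Its argument "deltas" is a list of rows, each a list of 7 numbers: the shift along the tool's x, y, z in units of 25 mm (1.0 is 25 mm), then the turn, a rotation vector about the tool's x, y, z in units of 5 degrees (1.0 is 5 degrees), then the finger opening in mm, from 0 to 87. In form: [[tx, ty, tz, wx, wy, wz, fingers], ...]. A call has 1 to 12 rows; each row is the pose to reach, as a shift and turn from the pose commanded when the call began, along the tool's axes at that moment; what a row does not reach only later rows make up. A row lasts 1/10 s, in which the tool goes at most 50 mm and 8.59 degrees, less where a joint would pass 70% of its speed; a pose out of reach is approached as far as the arm can. A call with a gripper value outside its range is refused whole. The fingers move at their own pace and stop on an object; the grip force is fixed at half the most. Time passes only in rows, so rows that repeat a pose let the fingers close. It gives the time, the measured TCP pose, the force and the opening at its end, in the units of the state.
- r.sense(): the state, without advancing time (a new reading comes with each control period).
- r.capture(name): name is "side" or "top"; returns a dict with "pixels" (400x640x3 uint8, red, green, blue), "camera_matrix" (3x3 intrinsics, pixels), "k1" (the pictures are not rectified: a ray, as slopes to the right and down, at radius r is drawn at 1 + k1 r^2 times it, then the intrinsics apply), "R" (3x3) and "t" (3): a world point X has camera coordinates R X + t. Camera axes: x right, y down, z forward; pixel columns grow to the right and rows downward; lengths in m; the calibration is good to about 2 mm. A picture is of the moment at which its call begins. There is no depth.
- r.finish_job(): hands the job in, once; it reports no verdict.
Trained networks look in the newest picture that a camera, given by its name, has taken for a name from the list of things; names that differ only in an ending like _2 or _b are one class to them, and where a whole thing is asked for, a point or a joint stands for the part that bears it (a point fixed in the world has none). Each returns a list of dicts, best first, with "score" (0 to 1); they miss things now and then, are a little off and sometimes report something else, mostly with a low value. They report only what shows in the picture. A call takes as long as a camera call. They do not tell look-alikes from the thing itself.
- r.spot_in(camera, target): "centre" ([x, y, z] in m, in world coordinates, good to about 4 mm: the middle of the surface that is visible of it).
- r.cut_out(camera, target): "region" (400x640 bool, what is visible of it).
The state is a dict: "time_s": time; "joints": joint angles; "joint_velocities": joint speeds; "effort": joint torques, N m; "tcp_pos": TCP position; "ee_rot": TCP orientation; "wrist_force": force on the tool from outside, world axes, zero at the start; "moment": the same for the moment, N m; "gripper_width": opening from 0.0 (shut) to 1.0 (fully open).
Only numpy, scipy, OpenCV 4.12 (cv2) and the standard library are available. Lean on these libraries where they do the work, as an engineer would, in place of code of your own. Each camera call takes 0.05 s, during which the arm holds its last target.

## Working session

There is one attempt and no reset: what is moved stays moved. The work goes in short steps, Python scripts to look and compute and a tool call to move; the robot and the scene stay as the last step left them, time stands still between calls to the robot, and variables do not carry over. Pictures are saved under pics/ and viewed, and the job is handed in when it is done.

Besides the shell and the picture viewer there is one more tool, called as name(argument=value, ...), one argument or row to a line, values as JSON. play_rows: Moves the arm, as the interface text tells. Its arguments: {"type":"object","properties":{"deltas":{"type":"array","items":{"type":"array","items":{"type":"number"}}}},"required":["deltas"]}

```bash
mkdir -p pics; python3 - <<'E'
from station import r
import cv2
s=r.sense();print(s['time_s'],s['tcp_pos'],s['ee_rot'],s['wrist_force'],s['gripper_width'],r.pinch_z)
for c in('side','top'):
    d=r.capture(c);cv2.imwrite(f'pics/{c}0.png',d['pixels'][:,:,::-1]);print(c,d['camera_matrix'],d['k1'],d['R'],d['t'])
    for n in('switch','shaft','cover_2','tape','bolt','screwdriver'):
        print(n,[(q['score'],[round(float(v),4) for v in q['centre']]) for q in r.spot_in(c,n)])
E
```

```text
0.0 [0.25162776 0.57138428 0.19265299] [[ 9.15102836e-01 -4.03219757e-01 -7.91853517e-04]
 [-4.03220523e-01 -9.15100563e-01 -2.04188303e-03]
 [ 9.87019814e-05  2.18782454e-03 -9.99997602e-01]] [0.40163041 0.44700232 0.38340399] 0.9992544828534132 0.0187
side [[409.62375476   0.         319.39564152]
 [  0.         409.62375476 206.20713809]
 [  0.           0.           1.        ]] -0.027761181370100148 [[ 0.80458975 -0.5938065  -0.00540016]
 [-0.36371587 -0.48559476 -0.79492673]
 [ 0.46941037  0.64155402 -0.60668141]] [-0.49825919  0.35897622  1.16385364]
switch []
shaft [(0.95, [0.5221, -0.1097, 0.0855])]
cover_2 [(0.74, [0.564, -0.0364, 0.1759]), (0.69, [0.5771, 0.0226, 0.1813]), (0.61, [0.5495, -0.1005, 0.1732]), (0.55, [0.823, -0.0965, 0.0134]), (0.51, [0.6006, 0.0941, 0.1768])]
tape [(0.8, [0.4287, -0.4424, 0.0382]), (0.33, [0.5603, -0.041, 0.1743])]
bolt [(0.52, [0.4705, -0.1541, 0.0922])]
screwdriver [(0.66, [0.5997, 0.0939, 0.1738]), (0.53, [0.4576, 0.4003, 0.0176])]
top [[381.71128895   0.         322.85581269]
 [  0.         381.71128895 199.35052371]
 [  0.           0.           1.        ]] -0.013880130322505083 [[ 0.00677514 -0.99996008 -0.00582624]
 [-0.99496007 -0.00615814 -0.10008269]
 [ 0.10004281  0.00647495 -0.99496206]] [0.01226142 0.65401379 1.27717921]
switch [(0.6, [0.5733, 0.0326, 0.1111])]
shaft [(0.91, [0.5775, 0.0297, 0.1112])]
cover_2 [(0.94, [0.547, -0.0954, 0.179]), (0.84, [0.5645, -0.0252, 0.1796]), (0.69, [0.6, 0.0984, 0.1778]), (0.69, [0.5815, 0.0386, 0.1799]), (0.62, [0.829, -0.0893, 0.0084])]
tape [(0.58, [0.4248, -0.4292, 0.0432])]
bolt []
screwdriver [(0.78, [0.4632, 0.4076, 0.0222])]
```

View pics/side0.png

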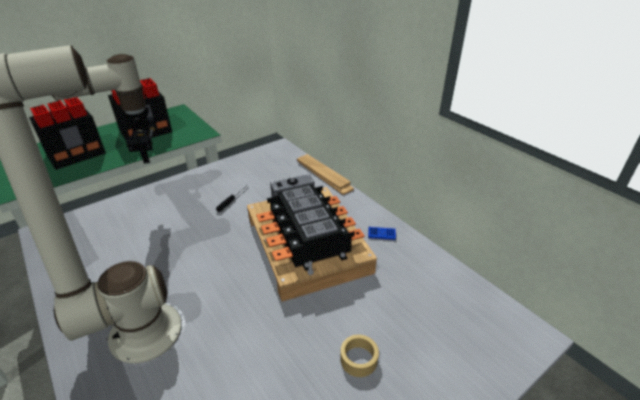

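View pics/top0.png

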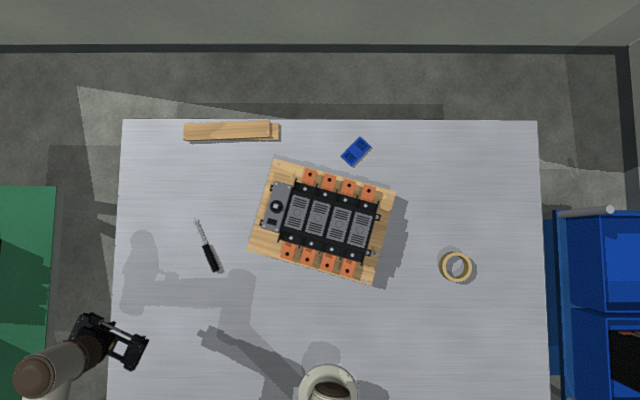

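The side view shows the switch around pixel (310,220), with the tape at (360,355) and a blue look-alike at (382,234). In the top view the covers run from about (296,213) to (362,228), with the mechanism box at (275,207). Next I'll zoom in and fit the row.

```bash
cat > h.py <<'E'
from station import r
import cv2, numpy as np
def proj(d,X):
    c=d['R']@np.asarray(X,float)+d['t']; p=c[:2]/c[2]; p=p*(1+d['k1']*(p@p)); K=d['camera_matrix']; return p*[K[0,0],K[1,1]]+K[:2,2]
def onplane(d,uv,z):
    K=d['camera_matrix'];q=(np.asarray(uv,float)-K[:2,2])/[K[0,0],K[1,1]];p=q.copy()
    for _ in range(20): p=q/(1+d['k1']*(p@p))
    ray=d['R'].T@np.r_[p,1]; o=-d['R'].T@d['t']; return o+ray*(z-o[2])/ray[2]
E
python3 - <<'E'
from h import *
for c,b in(('top',(235,145,170,150)),('side',(240,165,150,135))):
    d=r.capture(c);x,y,w,h=b
    im=d['pixels'][y:y+h,x:x+w,::-1]
    cv2.imwrite(f'pics/{c}1z.png',cv2.resize(im,None,fx=4,fy=4,interpolation=cv2.INTER_CUBIC))
    for q in r.cut_out(c,'cover_2'):
        m=q['region'].astype(np.uint8);cs,_=cv2.findContours(m,0,2);cc=max(cs,key=cv2.contourArea);rc=cv2.minAreaRect(cc)
        ys,xs=np.nonzero(m);print(c,q['score'],m.sum(),[round(v,1) for v in rc[0]],rc[1],rc[2],onplane(d,(xs.mean(),ys.mean()),.176).round(4))
E
```

```text
top 0.97 598 [296.4, 212.4] (18.257797241210938, 33.78077697753906) 15.64224624633789 [0.5995 0.0955 0.176 ]
top 0.94 633 [358.7, 230.0] (19.270828247070312, 34.743080139160156) 13.392496109008789 [ 0.5473 -0.094   0.176 ]
top 0.91 558 [338.2, 223.6] (17.528223037719727, 32.757659912109375) 16.699243545532227 [ 0.5661 -0.0317  0.176 ]
top 0.72 427 [355.3, 151.3] (14.849242210388184, 28.284271240234375) 45.0 [ 0.7891 -0.0824  0.176 ]
top 0.62 574 [317.2, 218.1] (17.994230270385742, 32.69180679321289) 15.945395469665527 [0.582  0.0322 0.176 ]
side 0.83 335 [312.2, 216.3] (12.649109840393066, 29.4091796875) 71.56504821777344 [ 0.5665 -0.0363  0.176 ]
side 0.82 360 [304.5, 203.3] (13.341224670410156, 30.912593841552734) 77.47119140625 [0.5824 0.033  0.176 ]
side 0.72 319 [298.0, 193.0] (11.641709327697754, 29.589345932006836) 75.96376037597656 [0.5997 0.0941 0.176 ]
side 0.72 434 [318.3, 228.3] (14.309601783752441, 33.46991729736328) 75.96376037597656 [ 0.544  -0.0963  0.176 ]
```

```bash
ls pics
```

```text
side0.png
side1z.png
top0.png
top1z.png
```

View pics/top1z.png

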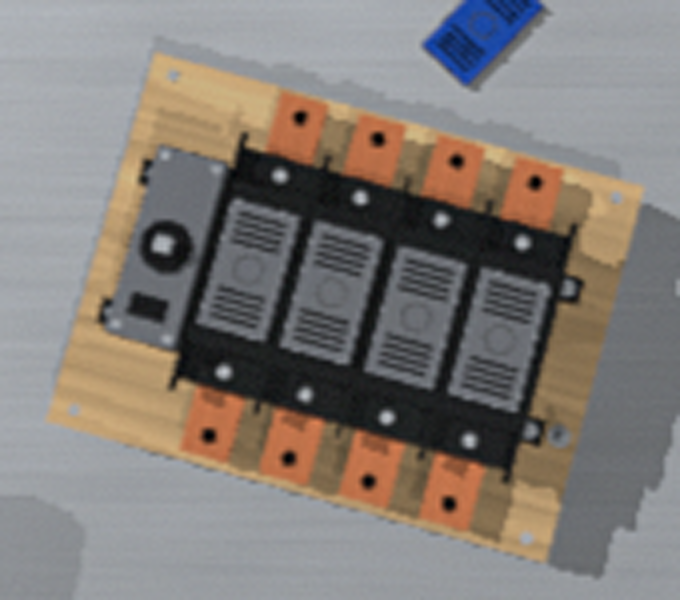

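View pics/side1z.png

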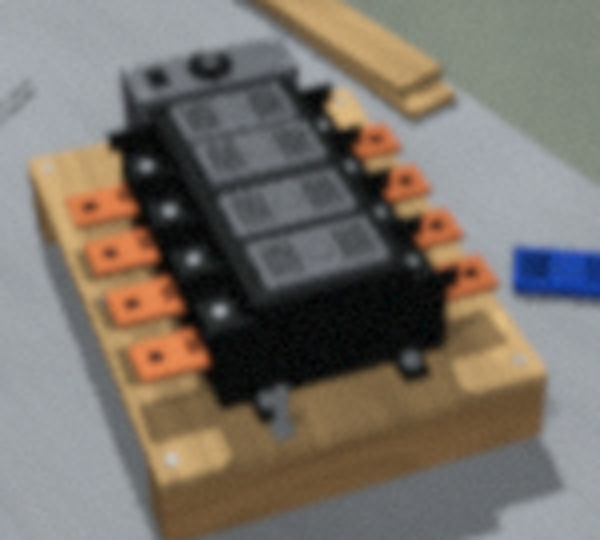

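```bash
cat >> h.py <<'E'
import json,sys
def frame():
    f=json.load(open('f.json'));return np.array(f['o']),f['a']
def world(xs,ys,z):
    o,a=frame();c,s=np.cos(a),np.sin(a);return np.r_[o+xs*np.array([c,s])+ys*np.array([-s,c]),z]
def togo(xs,ys,z):
    s=r.sense();R=s['ee_rot'];o,a=frame()
    d=R.T@(world(xs,ys,z)-s['tcp_pos'])/.025
    yt=np.array([-(-np.sin(a)),-np.cos(a),0]);zt=np.array([0,0,-1.]);G=np.c_[np.cross(yt,zt),yt,zt]
    w=cv2.Rodrigues(R.T@G)[0].ravel()*180/np.pi/5
    print('t',s['time_s'],'tcp',s['tcp_pos'].round(4),'F',s['wrist_force'].round(2),'shift',d.round(3),'turn',w.round(3))
E
python3 - <<'E'
from h import *
d=r.capture('top')
P=np.array([onplane(d,np.array(u)/4+[235-.375,145-.375],.176)[:2] for u in [(249,268),(332,293),(415,318),(498,340)]])
print(P.round(4))
ys=np.array([.099,.033,-.033,-.099]);o=P.mean(0);v=ys@(P-o)/(ys@ys);print('scale',np.linalg.norm(v));a=float(np.arctan2(-v[0],v[1]))
json.dump({'o':o.tolist(),'a':a},open('f.json','w'));print(o,np.degrees(a))
for y in ys: print(world(0,y,.176).round(4))
print(world(0,.164,.202)) 
# reproject corners in both views
for c,b in(('top',(235,145,170,150)),('side',(240,165,150,135))):
    d=r.capture(c);x,y0,w,h=b
    im=cv2.resize(d['pixels'][y0:y0+h,x:x+w,::-1],None,fx=4,fy=4,interpolation=cv2.INTER_CUBIC)
    for y in ys:
        q=np.array([(proj(d,world(sx*.05,y+sy*.027,.176))-[x,y0]+.375)*4 for sx,sy in((1,1),(1,-1),(-1,-1),(-1,1))]).astype(int)
        cv2.polylines(im,[q],True,(0,0,255),1)
    cv2.imwrite(f'pics/{c}2z.png',im)
togo(.039,.033,.2)
E
```

```text
[[ 0.6015  0.0945]
 [ 0.5828  0.0311]
 [ 0.5643 -0.032 ]
 [ 0.548  -0.0949]]
scale 0.9942696373957867
[ 5.74137030e-01 -3.56075951e-04] -15.81725230581527
[0.6011 0.0949 0.176 ]
[0.5831 0.0314 0.176 ]
[ 0.5651 -0.0321  0.176 ]
[ 0.5472 -0.0956  0.176 ]
[0.6188385  0.15743422 0.202     ]
t 1.05 tcp [0.2518 0.572  0.1938] F [-0.12 -0.16  0.36] shift [22.388 14.234 -0.251] turn [-0.00e+00  1.00e-03 -1.59e+00]
```

View pics/side2z.png

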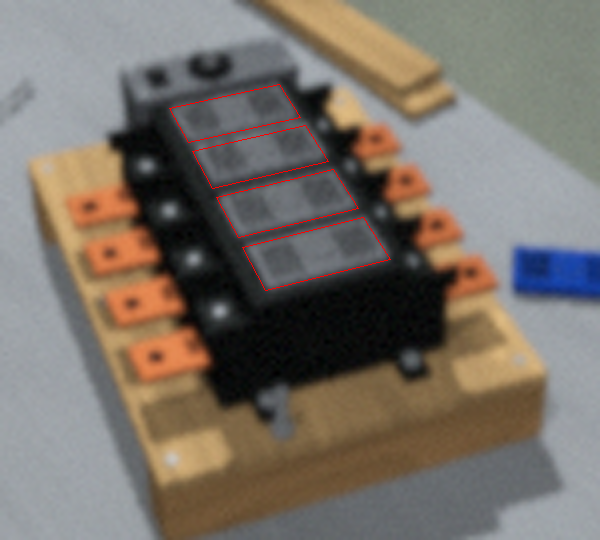

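View pics/top2z.png

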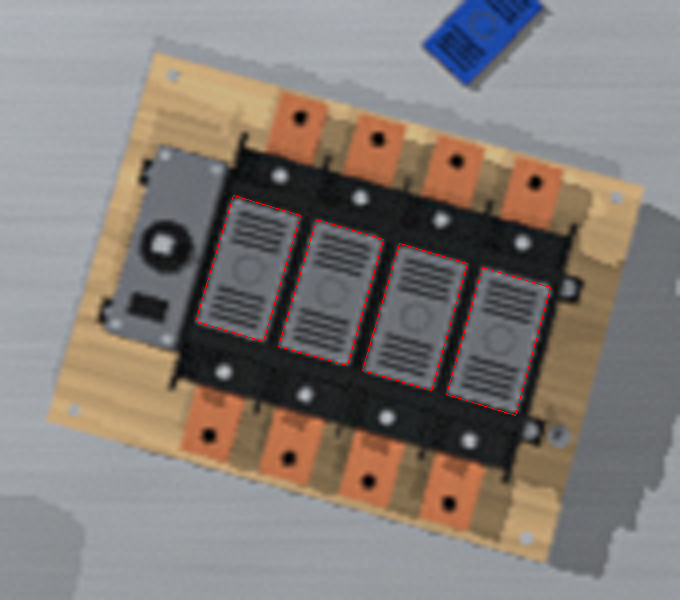

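The model outlines match three covers in the side view. Cover 2 sits a few pixels above its outline, so I suspect it's the raised one. I'll press it first, near one end.

play_rows(
  deltas=[
    [0,0,-1.6,0,0,0,0],
    [2,1.3,-1.6,0,0,-0.2,0],
    [22.4,14.2,-1.6,0,0,-1.6,0],
    [22.4,14.2,-1.6,0,0,-1.6,0],
    [22.4,14.2,-1.6,0,0,-1.6,0],
    [22.4,14.2,-1.6,0,0,-1.6,0],
    [22.4,14.2,-1.6,0,0,-1.6,0],
    [22.4,14.2,-1.6,0,0,-1.6,0],
    [22.4,14.2,-1.6,0,0,-1.6,0],
    [22.4,14.2,-1.6,0,0,-1.6,0],
    [22.4,14.2,-1.6,0,0,-1.6,0],
    [22.4,14.2,-1.6,0,0,-1.6,0],
  ],
)

```text
time_s: 2.25
tcp_pos: [0.5591, 0.1134, 0.2341]
ee_rot: [[0.962, -0.272, 0.001], [-0.272, -0.962, 0.0], [0.001, -0.0, -1.0]]
wrist_force: [-0.1, 1.4, 0.5]
gripper_width: 0.028
```

```bash
python3 -c "
from h import *
togo(.039,.033,.19)"
```

```text
t 2.25 tcp [0.5591 0.1134 0.2341] F [-0.13  1.37  0.51] shift [3.375 2.898 1.763] turn [-0.006 -0.006  0.012]
```

play_rows(
  deltas=[
    [1.6,1.4,0,0,0,0,0],
    [3.3,2.8,0,0,0,0,0],
    [3.3,2.8,0.5,0,0,0,0],
    [3.3,2.8,0.5,0,0,0,0],
    [3.3,2.8,0.5,0,0,0,0],
  ],
)

```text
time_s: 2.75
tcp_pos: [0.6179, 0.0259, 0.2208]
ee_rot: [[0.962, -0.271, -0.001], [-0.271, -0.962, -0.0], [-0.001, 0.001, -1.0]]
wrist_force: [0.3, 0.7, 0.7]
gripper_width: 0.007
```

```bash
python3 -c "
from h import *
togo(.039,.033,.185);print(r.sense()['gripper_width'])"
```

```text
t 2.75 tcp [0.6179 0.0259 0.2208] F [0.31 0.67 0.73] shift [0.163 0.166 1.431] turn [0.008 0.015 0.014]
0.007075811892799249
```

play_rows(
  deltas=[
    [0.1,0.15,0.7,0,0,0,0],
    [0.1,0.15,1.4,0,0,0,0],
    [0.1,0.15,1.4,0,0,0,0],
    [0.1,0.15,1.4,0,0,0,0],
  ],
)

```text
time_s: 3.15
tcp_pos: [0.6199, 0.0224, 0.1873]
ee_rot: [[0.963, -0.269, 0.001], [-0.269, -0.963, -0.0], [0.001, -0.0, -1.0]]
wrist_force: [0.0, -0.6, 0.2]
gripper_width: 0.006
```

```bash
python3 -c "
from h import *
togo(.039,.033,.180)
for c,b in(('top',(235,145,170,150)),('side',(240,165,150,135))):
    d=r.capture(c);x,y0,w,h=b
    cv2.imwrite(f'pics/{c}3z.png',cv2.resize(d['pixels'][y0:y0+h,x:x+w,::-1],None,fx=4,fy=4,interpolation=cv2.INTER_CUBIC))
"
```

```text
t 3.15 tcp [0.6199 0.0224 0.1873] F [ 0.03 -0.61  0.18] shift [0.045 0.057 0.292] turn [-0.001 -0.013  0.038]
```

View pics/side3z.png

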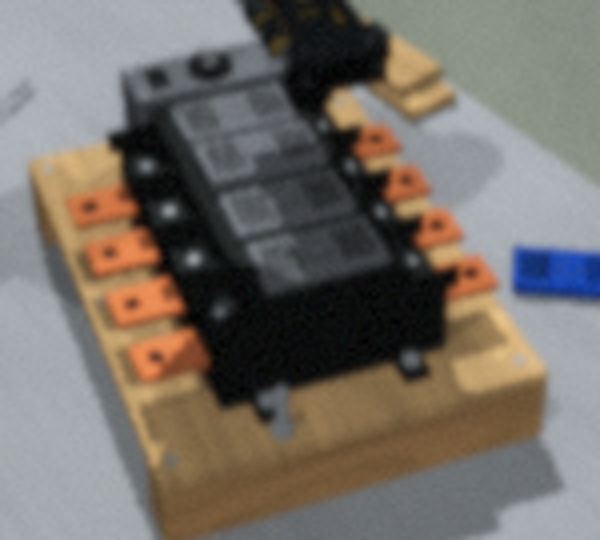

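```bash
python3 -c "
from h import *
s=r.sense();p=s['tcp_pos']
d=r.capture('side')
for z in(.187,.18,.2,.25): print('side',z,(proj(d,[p[0],p[1],z])-[240,165]+.375)*4)
b=(300,130,200,150)
d=r.capture('top')
for z in(.187,): print('top',z,(proj(d,[p[0],p[1],z])-[235,145]+.375)*4)
print(r.sense()['joints'])
"
```

```text
side 0.187 [303.27033863 134.73341   ]
side 0.18 [303.36518098 141.53499819]
side 0.2 [303.09266069 121.98845379]
side 0.25 [302.39004761  71.55319847]
top 0.187 [343.97522509 242.32023014]
[ 1.69302401e+01  2.17985346e+01 -8.21993582e-01  1.71770488e-02
 -6.72439278e+01  5.73476899e+01]
```

View pics/top3z.png

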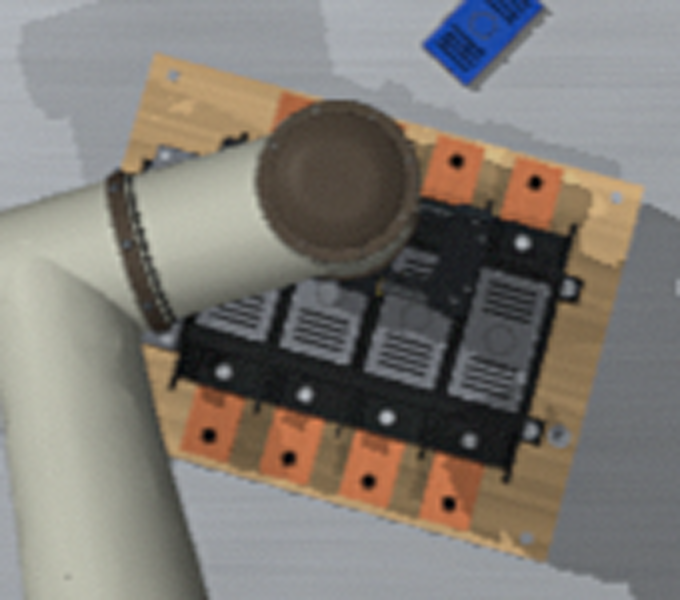

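```bash
python3 -c "
from h import *
d=r.capture('side');x,y0,w,h=290,165,60,50
im=np.clip(d['pixels'][y0:y0+h,x:x+w,::-1].astype(float)*2,0,255).astype(np.uint8)
im=cv2.resize(im,None,fx=12,fy=12,interpolation=cv2.INTER_CUBIC)
p=r.sense()['tcp_pos']
cv2.circle(im,tuple(((proj(d,p)-[x,y0]+.5)*12).astype(int)),4,(0,0,255),-1)
for y in(.099,.033):
  q=np.array([(proj(d,world(sx*.05,y+sy*.027,.176))-[x,y0]+.5)*12 for sx,sy in((1,1),(1,-1),(-1,-1),(-1,1))]).astype(int);cv2.polylines(im,[q],True,(0,0,255),1)
cv2.imwrite('pics/side4.png',im)
"
```

```text
(no output)
```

View pics/side4.png

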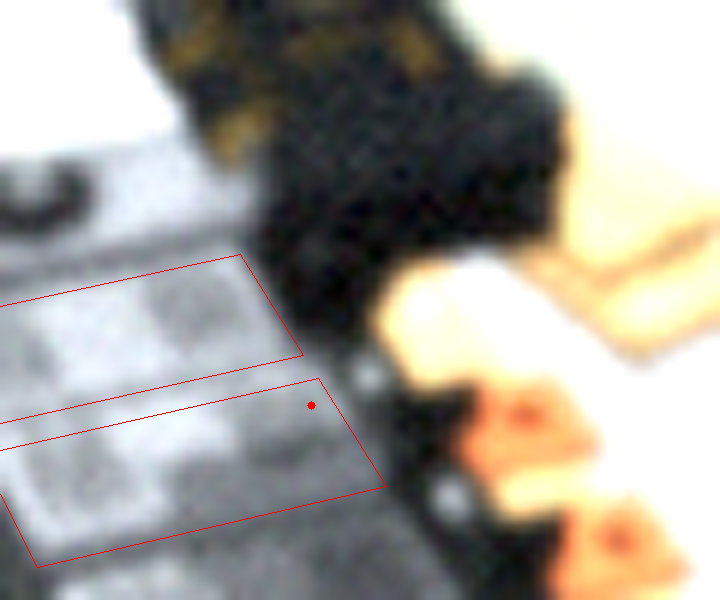

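```bash
cat >> h.py <<'E'
def box(im,d,x0,x1,y0,y1,z0,z1,f,col):
    s=r.sense();R=s['ee_rot'];p=s['tcp_pos']
    C=[f(proj(d,p+R@np.array([x,y,z]))) for x in(x0,x1) for y in(y0,y1) for z in(z0,z1)]
    for i in range(8):
        for b in(1,2,4):
            if not i&b: cv2.line(im,tuple(C[i]),tuple(C[i|b]),col,1)
E
python3 -c "
from h import *
for c,x,y0,w,h,k in(('side',250,110,130,110,6),('top',235,120,190,140,4)):
  d=r.capture(c)
  im=np.clip(d['pixels'][y0:y0+h,x:x+w,::-1].astype(float)*1.6,0,255).astype(np.uint8)
  im=cv2.resize(im,None,fx=k,fy=k,interpolation=cv2.INTER_CUBIC)
  f=lambda u:((u-[x,y0]+.5)*k).astype(int)
  box(im,d,-.0095,.0095,-.015,.015,-.07,0,f,(0,0,255))
  box(im,d,-.0375,.0375,-.095,.095,-.17,-.07,f,(0,255,0))
  cv2.imwrite('pics/%s5.png'%c,im)
"
```

```text
(no output)
```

View pics/side5.png

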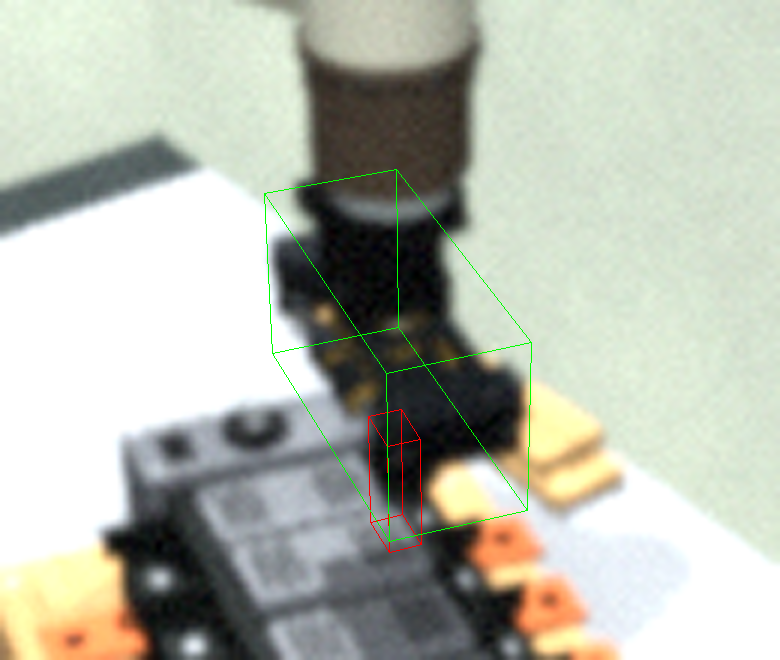

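View pics/top5.png

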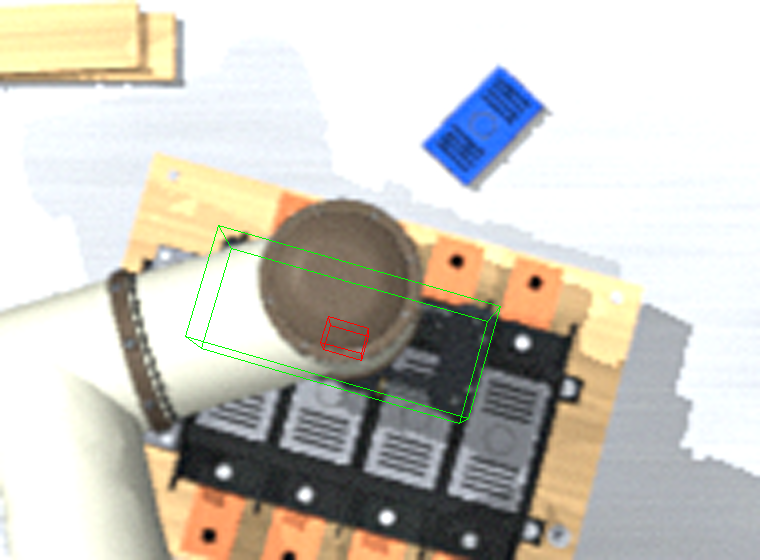

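```bash
python3 -c "
from h import *
x,y0,w,h,k=295,175,40,40,9
A=cv2.imread('pics/side0.png');d=r.capture('side');B=d['pixels'][:,:,::-1]
f=lambda u:((u-[x,y0]+.5)*k).astype(int)
o=[]
for I in(A,B):
  im=np.clip(I[y0:y0+h,x:x+w].astype(float)*2,0,255).astype(np.uint8);im=cv2.resize(im,None,fx=k,fy=k,interpolation=cv2.INTER_NEAREST)
  box(im,d,-.0095,.0095,-.015,.015,-.07,0,f,(0,0,255));o.append(im)
cv2.imwrite('pics/cmp6.png',np.hstack(o))
"
```

```text
(no output)
```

View pics/cmp6.png

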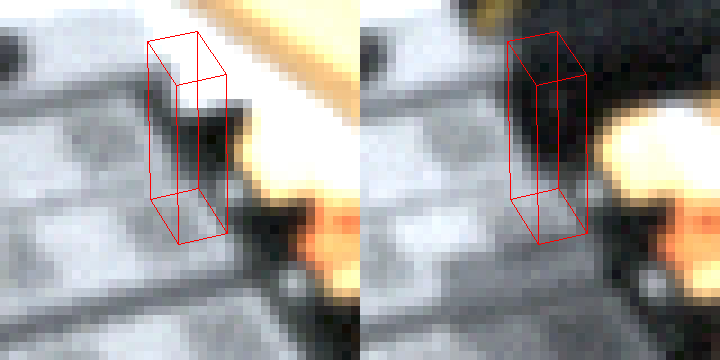

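The lower fingertip is grey and blends into the cover. It fills the predicted outline at about (295–335, 190–202), so the TCP is consistent. I'll go down slowly.

play_rows(
  deltas=[
    [0.04,0.05,0.1,0,0,0,0],
    [0.04,0.05,0.2,0,0,0,0],
    [0.04,0.05,0.2,0,0,0,0],
  ],
)

```text
time_s: 3.85
tcp_pos: [0.6202, 0.0195, 0.1805]
ee_rot: [[0.962, -0.272, -0.001], [-0.272, -0.962, -0.0], [-0.001, 0.001, -1.0]]
wrist_force: [-0.1, -0.1, -1.1]
gripper_width: 0.006
```

play_rows(
  deltas=[
    [0,0,0.04,0,0,0,0],
    [0,0,0.04,0,0,0,0],
  ],
)

```text
time_s: 4.05
tcp_pos: [0.6205, 0.0196, 0.18]
ee_rot: [[0.962, -0.272, -0.0], [-0.272, -0.962, -0.0], [-0.0, 0.0, -1.0]]
wrist_force: [0.4, 0.4, -0.2]
gripper_width: 0.006
```

play_rows(
  deltas=[
    [0,0,0.04,0,0,0,0],
    [0,0,0.04,0,0,0,0],
  ],
)

```text
time_s: 4.25
tcp_pos: [0.6205, 0.0197, 0.1791]
ee_rot: [[0.962, -0.272, -0.0], [-0.272, -0.962, 0.0], [-0.0, 0.0, -1.0]]
wrist_force: [0.2, -0.5, 0.6]
gripper_width: 0.011
```

play_rows(
  deltas=[
    [0,0,0.04,0,0,0,0],
    [0,0,0.04,0,0,0,0],
  ],
)

```text
time_s: 4.45
tcp_pos: [0.6205, 0.0197, 0.1781]
ee_rot: [[0.962, -0.272, -0.0], [-0.272, -0.962, -0.0], [-0.0, 0.0, -1.0]]
wrist_force: [-0.6, 0.1, 0.8]
gripper_width: 0.005
```

play_rows(
  deltas=[
    [0,0,0.04,0,0,0,0],
    [0,0,0.04,0,0,0,0],
  ],
)

```text
time_s: 4.65
tcp_pos: [0.6205, 0.0197, 0.1771]
ee_rot: [[0.962, -0.272, -0.0], [-0.272, -0.962, -0.0], [-0.0, 0.0, -1.0]]
wrist_force: [-0.2, -0.0, -0.9]
gripper_width: 0.005
```

```bash
cat > look.py <<'E'
from h import *
n=sys.argv[1]
togo(float(sys.argv[2]),float(sys.argv[3]),.18)
x,y0,w,h,k=275,180,65,65,10
d=r.capture('side');I=d['pixels'][:,:,::-1]
im=np.clip(I[y0:y0+h,x:x+w].astype(float)*2,0,255).astype(np.uint8);im=cv2.resize(im,None,fx=k,fy=k,interpolation=cv2.INTER_CUBIC)[:600]
cv2.imwrite('pics/%s.png'%n,im)
E
python3 look.py s7 .039 .033
```

```text
t 4.65 tcp [0.6205 0.0197 0.1771] F [-0.23 -0.02 -0.89] shift [-0.006 -0.044 -0.117] turn [0.002 0.003 0.01 ]
```

View pics/s7.png

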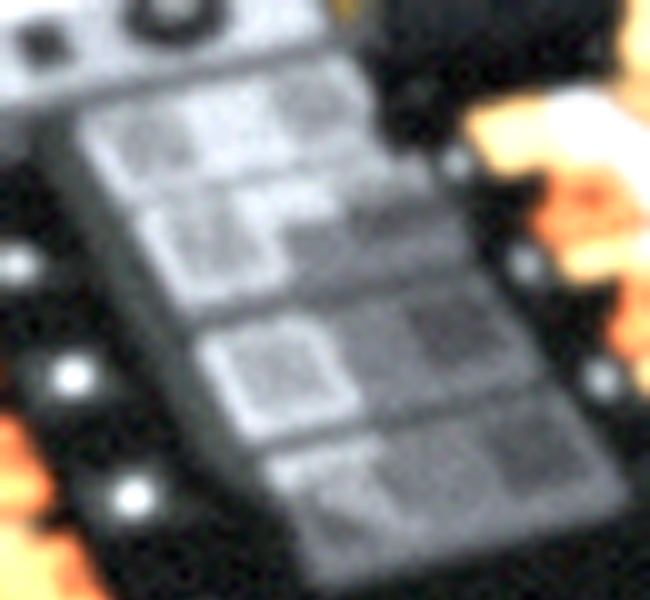

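The fingertip is at about (400,185) in this crop, over cover 2's far end. Nothing has clearly tilted yet, so I'll keep going down.

play_rows(
  deltas=[
    [0,0,0.04,0,0,0,0],
    [0,0,0.04,0,0,0,0],
  ],
)

```text
time_s: 4.9
tcp_pos: [0.6205, 0.0197, 0.1761]
ee_rot: [[0.962, -0.272, -0.0], [-0.272, -0.962, 0.0], [-0.0, 0.0, -1.0]]
wrist_force: [0.9, 0.8, 0.2]
gripper_width: 0.004
```

play_rows(
  deltas=[
    [0,0,0.02,0,0,0,0],
    [0,0,0.02,0,0,0,0],
  ],
)

```text
time_s: 5.1
tcp_pos: [0.6206, 0.0197, 0.1756]
ee_rot: [[0.962, -0.272, -0.0], [-0.272, -0.962, -0.0], [-0.0, 0.0, -1.0]]
wrist_force: [-0.2, 0.2, 0.3]
gripper_width: 0.004
```

```bash
python3 look.py s8 .039 .033
```

```text
t 5.1 tcp [0.6206 0.0197 0.1756] F [-0.19  0.17  0.26] shift [-0.008 -0.043 -0.174] turn [0.001 0.002 0.01 ]
```

View pics/s8.png

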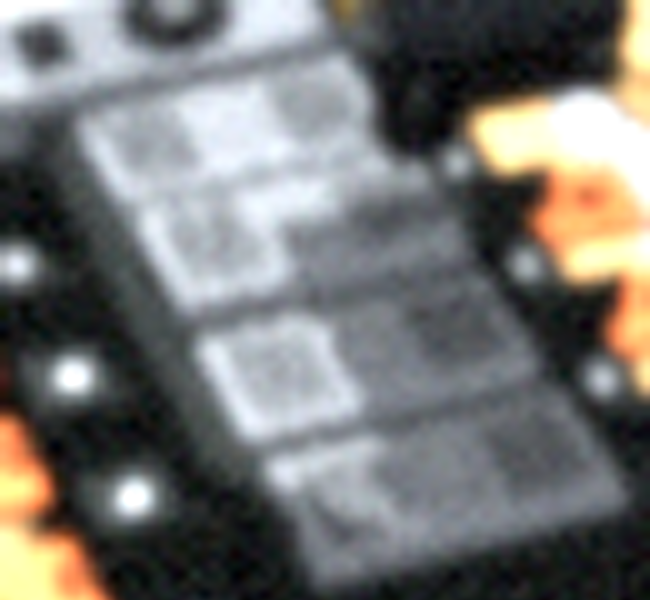

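```bash
python3 -c "
from h import *
x,y0,w,h,k=275,180,45,45,8
o=[]
d=r.capture('side')
for I in(cv2.imread('pics/side0.png'),d['pixels'][:,:,::-1]):
  im=np.clip(I[y0:y0+h,x:x+w].astype(float)*2,0,255).astype(np.uint8);im=cv2.resize(im,None,fx=k,fy=k,interpolation=cv2.INTER_CUBIC)
  for y in(.099,.033,-.033):
    q=np.array([(proj(d,world(sx*.05,y+sy*.027,.176))-[x,y0]+.5)*k for sx,sy in((1,1),(1,-1),(-1,-1),(-1,1))]).astype(int);cv2.polylines(im,[q],True,(0,0,255),1)
  o.append(im)
cv2.imwrite('pics/cmp9.png',np.hstack(o))
"
```

```text
(no output)
```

View pics/cmp9.png

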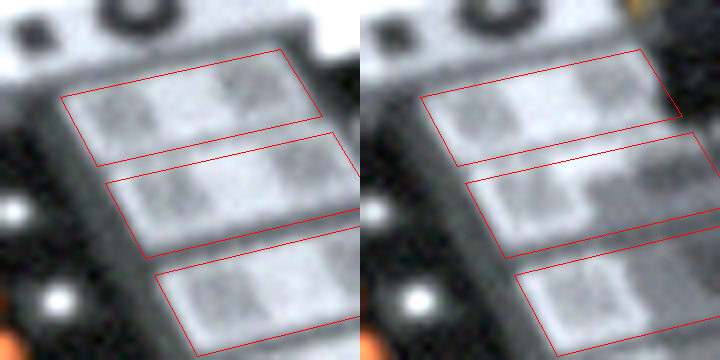

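play_rows(
  deltas=[
    [0,0,0.02,0,0,0,0],
    [0,0,0.02,0,0,0,0],
  ],
)

```text
time_s: 5.4
tcp_pos: [0.6206, 0.0197, 0.1752]
ee_rot: [[0.962, -0.272, -0.0], [-0.272, -0.962, -0.0], [-0.0, 0.0, -1.0]]
wrist_force: [0.7, 0.2, -0.1]
gripper_width: 0.006
```

play_rows(
  deltas=[
    [0,0,0.02,0,0,0,0],
    [0,0,0.02,0,0,0,0],
  ],
)

```text
time_s: 5.6
tcp_pos: [0.6205, 0.0197, 0.1747]
ee_rot: [[0.962, -0.272, -0.0], [-0.272, -0.962, -0.0], [-0.0, 0.0, -1.0]]
wrist_force: [0.2, 0.7, 0.1]
gripper_width: 0.003
```

play_rows(
  deltas=[
    [0,0,0.02,0,0,0,0],
    [0,0,0.02,0,0,0,0],
  ],
)

```text
time_s: 5.8
tcp_pos: [0.6206, 0.0197, 0.1742]
ee_rot: [[0.962, -0.272, -0.0], [-0.272, -0.962, 0.0], [-0.0, 0.0, -1.0]]
wrist_force: [0.7, 0.4, 0.1]
gripper_width: 0.007
```

play_rows(
  deltas=[
    [0,0,0.02,0,0,0,0],
    [0,0,0.02,0,0,0,0],
  ],
)

```text
time_s: 6.0
tcp_pos: [0.6206, 0.0197, 0.1737]
ee_rot: [[0.962, -0.272, -0.0], [-0.272, -0.962, -0.0], [-0.0, 0.0, -1.0]]
wrist_force: [-1.1, -0.3, -0.7]
gripper_width: 0.007
```

```bash
python3 look.py s10 .039 .033; python3 -c "
from h import *
x,y0,w,h,k=275,180,45,45,8
o=[]
d=r.capture('side')
for I in(cv2.imread('pics/side0.png'),d['pixels'][:,:,::-1]):
  im=np.clip(I[y0:y0+h,x:x+w].astype(float)*2,0,255).astype(np.uint8);im=cv2.resize(im,None,fx=k,fy=k,interpolation=cv2.INTER_CUBIC)
  o.append(im)
cv2.imwrite('pics/cmp11.png',np.hstack(o))
"
```

```text
t 6.0 tcp [0.6206 0.0197 0.1737] F [-1.13 -0.26 -0.7 ] shift [-0.008 -0.043 -0.253] turn [0.001 0.001 0.01 ]
```

View pics/cmp11.png

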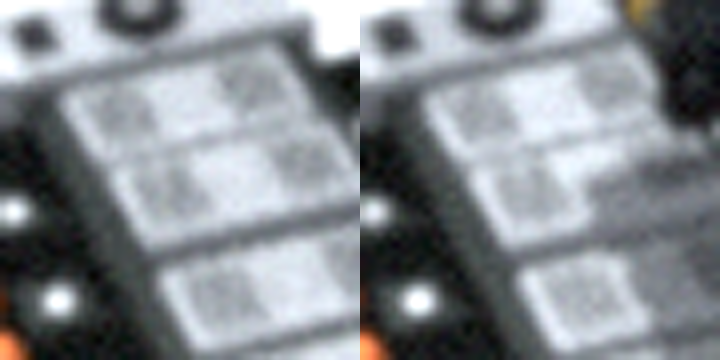

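View pics/s10.png

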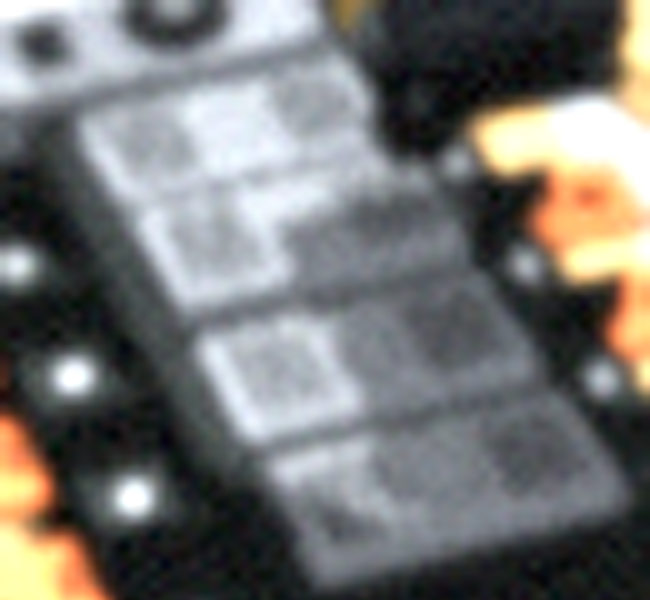

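```bash
cat > reg.py <<'E'
from h import *
A=cv2.cvtColor(cv2.imread('pics/side0.png'),cv2.COLOR_BGR2GRAY).astype(np.float32)
d=r.capture('side')
B=np.mean([cv2.cvtColor(r.capture('side')['pixels'],cv2.COLOR_RGB2GRAY).astype(np.float32) for _ in range(1)]+[cv2.cvtColor(d['pixels'],cv2.COLOR_RGB2GRAY).astype(np.float32)],0)
B=B.astype(np.float32)
for i,y in enumerate((.099,.033,-.033,-.099)):
  for sx in (-1,1):
    u=proj(d,world(sx*.036,y,.178))
    M=np.eye(2,3,dtype=np.float32)
    pa=cv2.getRectSubPix(A,(17,13),tuple(map(float,u)))
    best=None
    T=cv2.getRectSubPix(B,(25,21),tuple(map(float,u)))
    k=8
    res=cv2.matchTemplate(cv2.resize(T,None,fx=k,fy=k,interpolation=cv2.INTER_CUBIC),cv2.resize(pa,None,fx=k,fy=k,interpolation=cv2.INTER_CUBIC),cv2.TM_CCOEFF_NORMED)
    _,m,_,l=cv2.minMaxLoc(res);print('cover',i+1,'end',sx,'dpix',(np.array(l)/k-4).round(2),round(m,3))
E
python3 reg.py; python3 -c "
from h import *
d=r.capture('side');print(proj(d,world(-.036,.033,.180))-proj(d,world(-.036,.033,.176)))"
```

```text
cover 1 end -1 dpix [0. 0.] 0.993
cover 1 end 1 dpix [-0.38 -0.12] 0.587
cover 2 end -1 dpix [-0.12  0.  ] 0.994
cover 2 end 1 dpix [0.75 1.25] 0.764
cover 3 end -1 dpix [-0.38  0.12] 0.954
cover 3 end 1 dpix [0.12 0.88] 0.914
cover 4 end -1 dpix [-0.25  0.25] 0.748
cover 4 end 1 dpix [0.25 0.88] 0.959
[-0.05220178 -0.97319008]
```

```bash
python3 -c "
from h import *
x,y0,w,h,k=285,145,65,60,11
d=r.capture('side')
I=d['pixels'][:,:,::-1]
im=(255*np.clip(I[y0:y0+h,x:x+w]/255.,0,1)**.45).astype(np.uint8);im=cv2.resize(im,None,fx=k,fy=k,interpolation=cv2.INTER_CUBIC)[:600]
cv2.imwrite('pics/f12.png',im)
f=lambda u:((u-[x,y0]+.5)*k).astype(int)
print(f(proj(d,r.sense()['tcp_pos'])))
"
```

```text
[345 630]
```

View pics/f12.png

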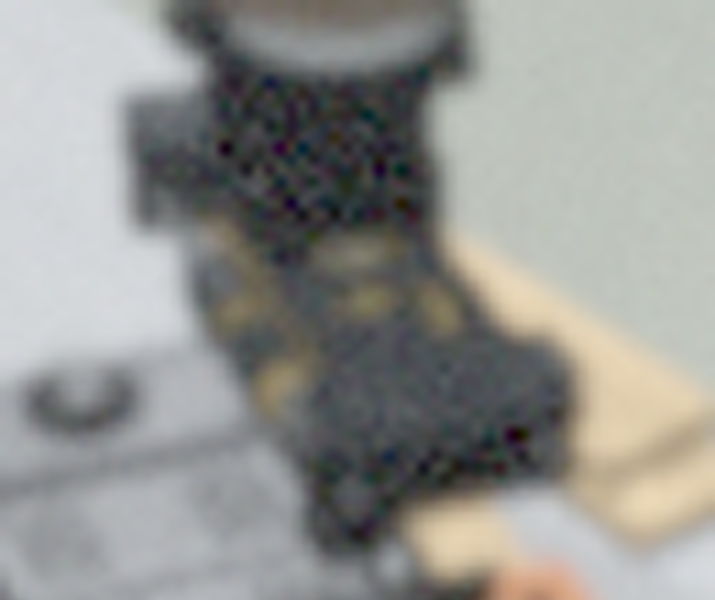

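```bash
python3 -c "
from h import *
x,y0,w,h=295,175,45,50;k=8
A=cv2.resize(cv2.imread('pics/side3z.png'),(150,135),interpolation=cv2.INTER_AREA)[y0-165:y0-165+h,x-240:x-240+w]
d=r.capture('side');B=d['pixels'][:,:,::-1][y0:y0+h,x:x+w]
g=lambda I:cv2.resize(np.clip(255*(I/255.)**.6,0,255).astype(np.uint8),None,fx=k,fy=k,interpolation=cv2.INTER_NEAREST)
D=np.abs(A.astype(int)-B).max(2);D=np.repeat(np.clip(D*4,0,255).astype(np.uint8)[:,:,None],3,2)
D=cv2.resize(D,None,fx=k,fy=k,interpolation=cv2.INTER_NEAREST)
b=g(B).copy();cv2.imwrite('pics/raw13.png',d['pixels'][:,:,::-1])
f=lambda u:((u-[x,y0]+.5)*k).astype(int)
b2=b.copy();box(D,d,-.0095,.0095,-.015,.015,-.07,0,f,(0,0,255))
o=np.hstack([b,D]);cv2.imwrite('pics/d13.png',o);print(o.shape)
"
```

```text
(400, 720, 3)
```

View pics/d13.png

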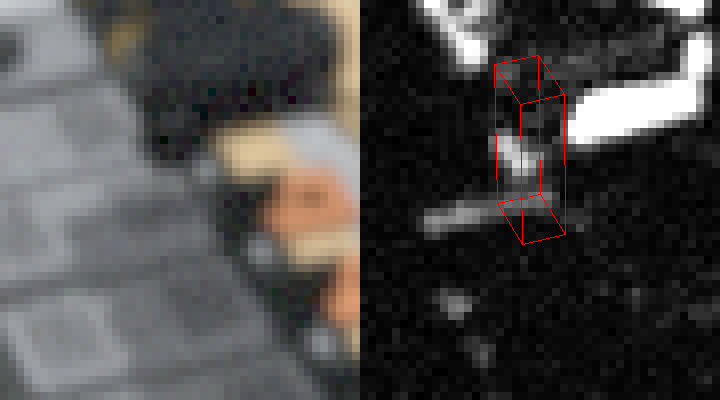

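```bash
python3 -c "
from h import *
d=r.capture('side');R=np.array([[.9151,-.4032,0],[-.4032,-.9151,0],[0,0,-1.]]);p=np.array([.2516,.5714,.1926])
x,y0,k=105,70,8
im=(255*(cv2.imread('pics/side0.png')[y0:y0+110,x:x+90]/255.)**.5).astype(np.uint8)
im=cv2.resize(im,None,fx=6,fy=6,interpolation=cv2.INTER_CUBIC)
for yy in(-.0435,-.0585,.0435,.0585):
  for z in (0,-.0187,-.07):
    u=((proj(d,p+R@[0,yy,z])-[x,y0]+.5)*6).astype(int);cv2.circle(im,tuple(map(int,u)),3,(0,0,255),-1)
cv2.imwrite('pics/st14.png',im[:600])
d=r.capture('top');x,y0=60,290
im=(255*(cv2.imread('pics/top0.png')[y0:y0+110,x:x+100]/255.)**.5).astype(np.uint8)
im=cv2.resize(im,None,fx=6,fy=6,interpolation=cv2.INTER_CUBIC)
for yy in(-.0435,-.0585,.0435,.0585):
  for z in (0,-.0187,-.07):
    u=((proj(d,p+R@[0,yy,z])-[x,y0]+.5)*6).astype(int);cv2.circle(im,tuple(map(int,u)),3,(0,0,255),-1)
cv2.imwrite('pics/tt14.png',im[:600])
"
```

View pics/st14.png

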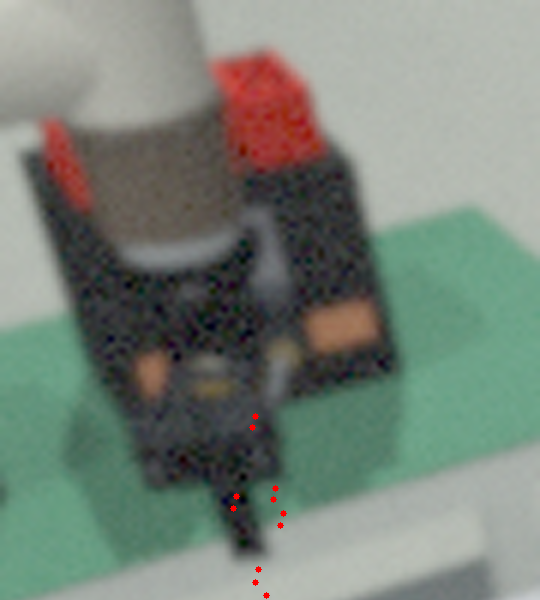

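View pics/tt14.png

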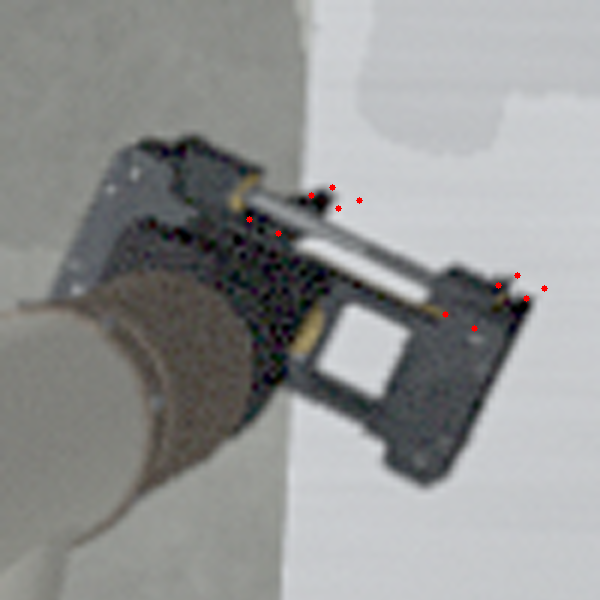

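Both views, including the starting pose, show the visible tips about 20 mm or more behind the nominal TCP. Cover 2 hasn't moved, so I'm not touching it yet. I'll go on down in small, force-checked steps.

play_rows(
  deltas=[
    [0,0,0.06,0,0,0,0],
    [0,0,0.12,0,0,0,0],
    [0,0,0.12,0,0,0,0],
  ],
)

```text
time_s: 6.75
tcp_pos: [0.6204, 0.0196, 0.1703]
ee_rot: [[0.962, -0.272, -0.001], [-0.272, -0.962, -0.0], [-0.001, 0.0, -1.0]]
wrist_force: [-0.1, 0.2, 1.2]
gripper_width: 0.008
```

play_rows(
  deltas=[
    [0,0,0.06,0,0,0,0],
    [0,0,0.12,0,0,0,0],
    [0,0,0.12,0,0,0,0],
  ],
)

```text
time_s: 7.05
tcp_pos: [0.6204, 0.0197, 0.1674]
ee_rot: [[0.962, -0.272, -0.001], [-0.272, -0.962, -0.0], [-0.001, 0.0, -1.0]]
wrist_force: [-0.7, 0.8, 0.0]
gripper_width: 0.003
```

```bash
python3 reg.py; python3 look.py s15 .039 .033
```

```text
cover 1 end -1 dpix [0. 0.] 0.992
cover 1 end 1 dpix [-0.75 -0.25] 0.565
cover 2 end -1 dpix [-0.12  0.  ] 0.991
cover 2 end 1 dpix [0.88 1.75] 0.727
cover 3 end -1 dpix [-0.25  0.12] 0.957
cover 3 end 1 dpix [0.12 1.  ] 0.913
cover 4 end -1 dpix [-0.12  1.  ] 0.774
cover 4 end 1 dpix [0.38 0.88] 0.958
t 7.15 tcp [0.6206 0.0197 0.1677] F [-0.03  0.31  0.54] shift [-0.01  -0.042 -0.492] turn [0.001 0.001 0.011]
```

View pics/s15.png

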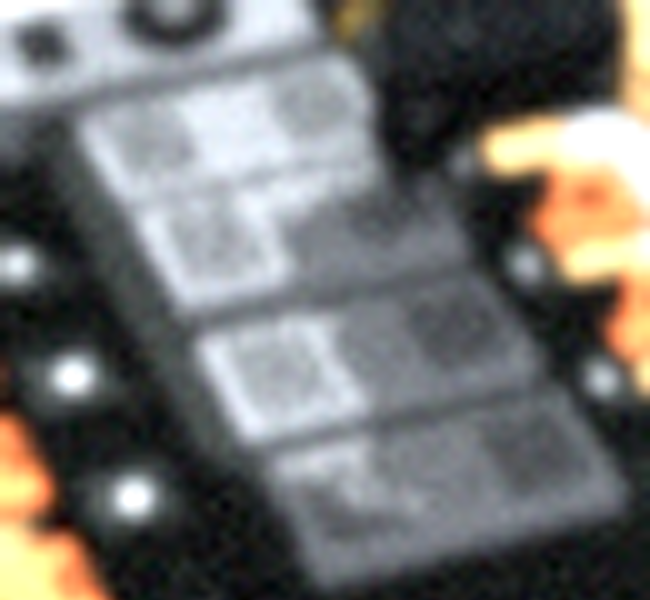

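The finger's end, at crop (400,195), is nearly at the predicted contact point (408,203). I'll use 1 mm steps now.

play_rows(
  deltas=[
    [0,0,0.04,0,0,0,0],
    [0,0,0.04,0,0,0,0],
  ],
)

```text
time_s: 7.4
tcp_pos: [0.6205, 0.0197, 0.1666]
ee_rot: [[0.962, -0.272, -0.0], [-0.272, -0.962, 0.0], [-0.0, 0.0, -1.0]]
wrist_force: [-0.5, -0.2, -0.5]
gripper_width: 0.005
```

play_rows(
  deltas=[
    [0,0,0.04,0,0,0,0],
    [0,0,0.04,0,0,0,0],
  ],
)

```text
time_s: 7.6
tcp_pos: [0.6205, 0.0197, 0.1656]
ee_rot: [[0.962, -0.272, -0.0], [-0.272, -0.962, -0.0], [-0.0, 0.0, -1.0]]
wrist_force: [0.8, -0.3, 0.1]
gripper_width: 0.006
```

play_rows(
  deltas=[
    [0,0,0.04,0,0,0,0],
    [0,0,0.04,0,0,0,0],
  ],
)

```text
time_s: 7.8
tcp_pos: [0.6205, 0.0197, 0.1646]
ee_rot: [[0.962, -0.272, -0.0], [-0.272, -0.962, 0.0], [-0.0, 0.0, -1.0]]
wrist_force: [-0.1, -0.6, 0.4]
gripper_width: 0.005
```

```bash
python3 reg.py | grep 'cover [123] end -1'
```

```text
cover 1 end -1 dpix [0. 0.] 0.993
cover 2 end -1 dpix [-0.12  0.  ] 0.989
cover 3 end -1 dpix [-0.38  0.12] 0.955
```

play_rows(
  deltas=[
    [0,0,0.04,0,0,0,0],
    [0,0,0.04,0,0,0,0],
  ],
)

```text
time_s: 8.1
tcp_pos: [0.6205, 0.0197, 0.1636]
ee_rot: [[0.962, -0.272, -0.0], [-0.272, -0.962, -0.0], [-0.0, 0.0, -1.0]]
wrist_force: [-1.0, 0.1, -0.5]
gripper_width: 0.001
```

play_rows(
  deltas=[
    [0,0,0.04,0,0,0,0],
    [0,0,0.04,0,0,0,0],
  ],
)

```text
time_s: 8.3
tcp_pos: [0.6205, 0.0197, 0.1626]
ee_rot: [[0.962, -0.272, -0.0], [-0.272, -0.962, 0.0], [-0.0, 0.0, -1.0]]
wrist_force: [-0.2, -0.0, 0.0]
gripper_width: 0.005
```

play_rows(
  deltas=[
    [0,0,0.04,0,0,0,0],
    [0,0,0.04,0,0,0,0],
  ],
)

```text
time_s: 8.5
tcp_pos: [0.6205, 0.0197, 0.1616]
ee_rot: [[0.962, -0.272, -0.0], [-0.272, -0.962, -0.0], [-0.0, 0.0, -1.0]]
wrist_force: [-0.4, 0.4, 0.0]
gripper_width: 0.006
```

```bash
python3 reg.py | grep 'cover [123] end -1';python3 look.py s16 .039 .033
```

```text
cover 1 end -1 dpix [0. 0.] 0.993
cover 2 end -1 dpix [-0.12  0.  ] 0.986
cover 3 end -1 dpix [-0.38  0.  ] 0.958
t 8.6 tcp [0.6206 0.0197 0.1617] F [-1.18 -0.33  0.04] shift [-0.009 -0.043 -0.731] turn [0.001 0.001 0.01 ]
```

View pics/s16.png

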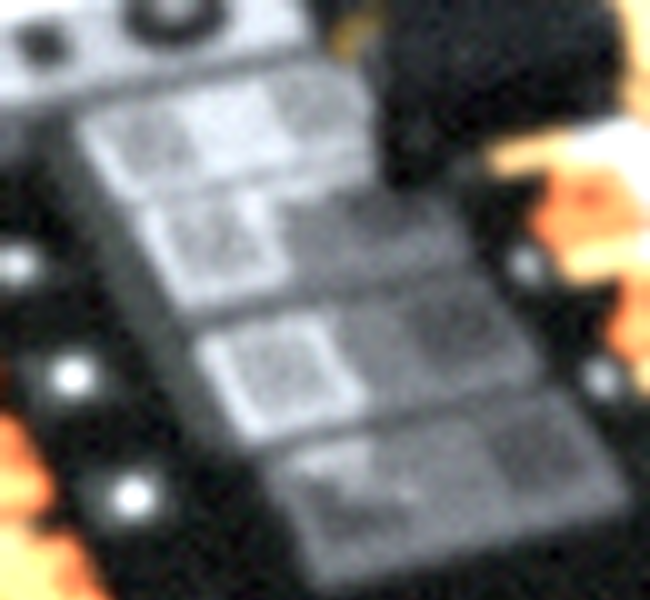

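```bash
python3 -c "
from h import *
x,y0,w,h,k=290,165,60,50,12
d=r.capture('side')
I=d['pixels'][:,:,::-1]
im=(255*np.clip(I[y0:y0+h,x:x+w]/255.,0,1)**.45).astype(np.uint8);im=cv2.resize(im,None,fx=k,fy=k,interpolation=cv2.INTER_CUBIC)[:600]
f=lambda u:((u-[x,y0]+.5)*k).astype(int)
im2=im.copy()
box(im2,d,-.0095,.0095,-.015,.015,-.08,-.020,f,(0,0,255))
cv2.imwrite('pics/g17.png',im2);cv2.imwrite('pics/g17r.png',im)
"
```

```text
(no output)
```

View pics/g17.png

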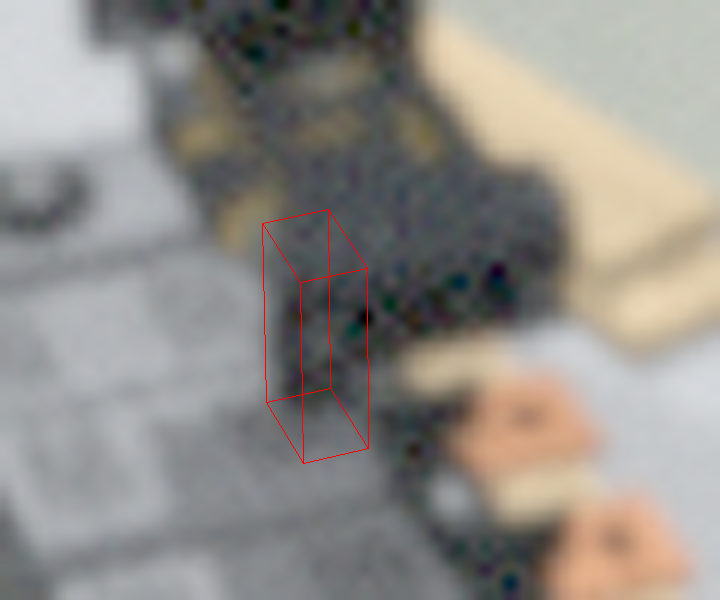

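View pics/g17r.png

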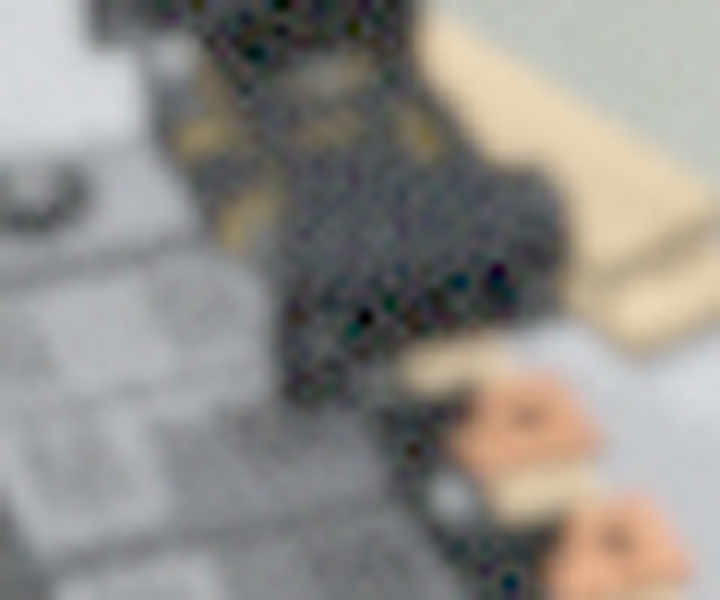

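The two views together put the real tip about 25 mm behind the reported TCP, straight up, with no sideways shift. Contact should come at a reported z of roughly 0.152–0.156.

play_rows(
  deltas=[
    [0,0,0.04,0,0,0,0],
    [0,0,0.08,0,0,0,0],
    [0,0,0.08,0,0,0,0],
  ],
)

```text
time_s: 9.0
tcp_pos: [0.6205, 0.0197, 0.1595]
ee_rot: [[0.962, -0.272, -0.0], [-0.272, -0.962, -0.0], [-0.0, 0.0, -1.0]]
wrist_force: [-0.5, -0.0, 0.0]
gripper_width: 0.002
```

play_rows(
  deltas=[
    [0,0,0.04,0,0,0,0],
    [0,0,0.08,0,0,0,0],
    [0,0,0.08,0,0,0,0],
  ],
)

```text
time_s: 9.3
tcp_pos: [0.6205, 0.0197, 0.1575]
ee_rot: [[0.962, -0.272, -0.0], [-0.272, -0.962, -0.0], [-0.0, 0.0, -1.0]]
wrist_force: [0.0, 0.4, 0.1]
gripper_width: 0.006
```

```bash
python3 reg.py | grep 'cover [123] end -1'
```

```text
cover 1 end -1 dpix [0. 0.] 0.993
cover 2 end -1 dpix [-0.25  0.  ] 0.98
cover 3 end -1 dpix [-0.38  0.  ] 0.96
```

play_rows(
  deltas=[
    [0,0,0.04,0,0,0,0],
    [0,0,0.04,0,0,0,0],
  ],
)

```text
time_s: 9.6
tcp_pos: [0.6205, 0.0197, 0.1566]
ee_rot: [[0.962, -0.272, -0.0], [-0.272, -0.962, -0.0], [-0.0, 0.0, -1.0]]
wrist_force: [-0.4, 0.5, 0.1]
gripper_width: 0.005
```

play_rows(
  deltas=[
    [0,0,0.04,0,0,0,0],
    [0,0,0.04,0,0,0,0],
  ],
)

```text
time_s: 9.8
tcp_pos: [0.6205, 0.0197, 0.1556]
ee_rot: [[0.962, -0.272, -0.0], [-0.272, -0.962, -0.0], [-0.0, 0.0, -1.0]]
wrist_force: [0.4, 0.1, 0.2]
gripper_width: 0.01
```

```bash
python3 reg.py | grep 'cover [123] end -1'
```

```text
cover 1 end -1 dpix [0. 0.] 0.992
cover 2 end -1 dpix [-0.25  0.  ] 0.975
cover 3 end -1 dpix [-0.38  0.  ] 0.955
```

play_rows(
  deltas=[
    [0,0,0.04,0,0,0,0],
    [0,0,0.04,0,0,0,0],
  ],
)

```text
time_s: 10.1
tcp_pos: [0.6205, 0.0197, 0.1546]
ee_rot: [[0.962, -0.272, -0.0], [-0.272, -0.962, 0.0], [-0.0, 0.0, -1.0]]
wrist_force: [-0.3, -1.0, -0.3]
gripper_width: 0.006
```

play_rows(
  deltas=[
    [0,0,0.04,0,0,0,0],
    [0,0,0.04,0,0,0,0],
  ],
)

```text
time_s: 10.3
tcp_pos: [0.6205, 0.0197, 0.1536]
ee_rot: [[0.962, -0.272, -0.0], [-0.272, -0.962, -0.0], [-0.0, 0.0, -1.0]]
wrist_force: [0.4, -0.0, 0.0]
gripper_width: 0.005
```

play_rows(
  deltas=[
    [0,0,0.04,0,0,0,0],
    [0,0,0.04,0,0,0,0],
  ],
)

```text
time_s: 10.5
tcp_pos: [0.6205, 0.0197, 0.1526]
ee_rot: [[0.962, -0.272, -0.0], [-0.272, -0.962, -0.0], [-0.0, 0.0, -1.0]]
wrist_force: [-0.1, 0.1, -0.2]
gripper_width: 0.006
```

```bash
python3 reg.py | grep 'cover [123] end -1';python3 look.py s18 .039 .033
```

```text
cover 1 end -1 dpix [0. 0.] 0.992
cover 2 end -1 dpix [-0.25  0.  ] 0.974
cover 3 end -1 dpix [-0.38  0.  ] 0.954
t 10.6 tcp [0.6206 0.0197 0.1527] F [ 0.06 -0.59  0.46] shift [-0.009 -0.043 -1.092] turn [0.001 0.001 0.01 ]
```

View pics/s18.png

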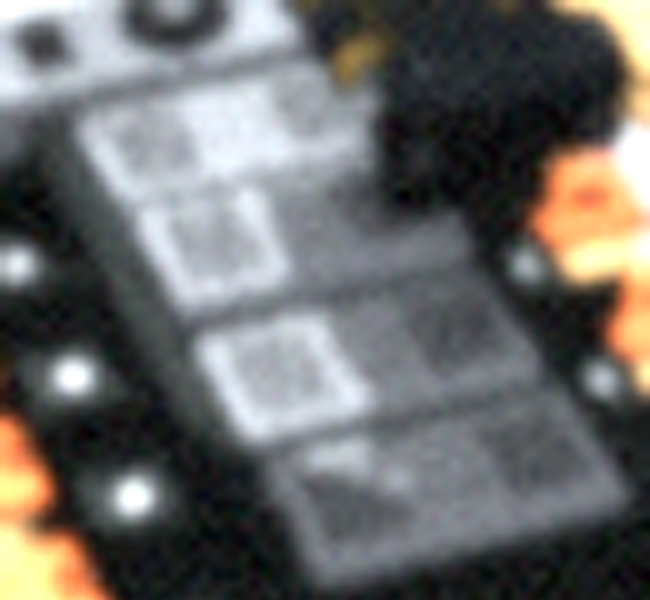

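The finger's lower edge is at crop (375–455, 225), over cover 2's far end. It's close to contact but there's no force yet. I'll continue in 1 mm steps.

play_rows(
  deltas=[
    [0,0,0.04,0,0,0,0],
    [0,0,0.04,0,0,0,0],
  ],
)

```text
time_s: 10.85
tcp_pos: [0.6206, 0.0196, 0.1516]
ee_rot: [[0.962, -0.272, -0.0], [-0.272, -0.962, -0.0], [-0.0, 0.0, -1.0]]
wrist_force: [1.3, 0.3, 0.4]
gripper_width: 0.001
```

play_rows(
  deltas=[
    [0,0,0.04,0,0,0,0],
    [0,0,0.04,0,0,0,0],
  ],
)

```text
time_s: 11.05
tcp_pos: [0.6206, 0.0197, 0.1507]
ee_rot: [[0.962, -0.272, 0.0], [-0.272, -0.962, -0.0], [0.0, -0.0, -1.0]]
wrist_force: [-0.1, 0.5, -0.3]
gripper_width: 0.007
```

```bash
python3 reg.py | grep 'cover [123] end -1';python3 look.py s19 .039 .033; python3 -c "
from h import *
d=r.capture('side');p=r.sense();R=p['ee_rot']
for a in(-.0095,.0095):
  for b in(-.015,.015):
    q=p['tcp_pos']+R@[a,b,0];q[2]=.18;print((proj(d,q)-[275,180]+.5)*10)"
```

```text
cover 1 end -1 dpix [0. 0.] 0.99
cover 2 end -1 dpix [ 0.   -0.25] 0.965
cover 3 end -1 dpix [-0.38  0.  ] 0.946
t 11.15 tcp [0.6206 0.0197 0.1507] F [ 0.49  0.16 -0.02] shift [-0.009 -0.044 -1.172] turn [0.001 0.001 0.01 ]
[371.69289299 189.73866403]
[402.65295768 240.18691362]
[425.04921013 177.66695097]
[456.77260439 227.71862132]
```

View pics/s19.png

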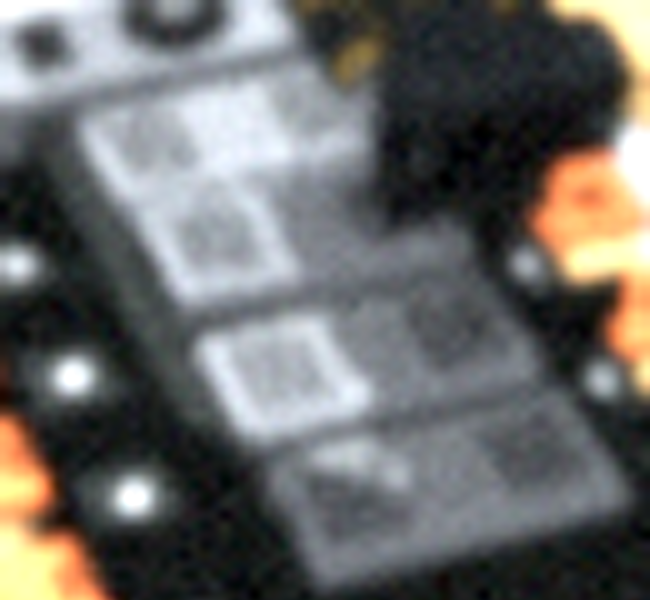

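Cover 2's near end has begun to rise: (+0.12, −0.25) px, and the gap to cover 1 is closing at the left. I'll press a little further until the far end lands on its ledge.

play_rows(
  deltas=[
    [0,0,0.04,0,0,0,0],
    [0,0,0.04,0,0,0,0],
  ],
)

```text
time_s: 11.45
tcp_pos: [0.6206, 0.0197, 0.1496]
ee_rot: [[0.962, -0.272, -0.0], [-0.272, -0.962, 0.0], [-0.0, 0.0, -1.0]]
wrist_force: [-0.6, -0.7, -0.5]
gripper_width: 0.006
```

play_rows(
  deltas=[
    [0,0,0.04,0,0,0,0],
    [0,0,0.04,0,0,0,0],
  ],
)

```text
time_s: 11.65
tcp_pos: [0.6207, 0.0197, 0.1494]
ee_rot: [[0.962, -0.272, 0.001], [-0.272, -0.962, -0.0], [0.001, -0.0, -1.0]]
wrist_force: [-0.6, 0.7, 3.6]
gripper_width: 0.004
```

```bash
python3 reg.py | grep 'cover [123] end -1';python3 look.py s20 .039 .033
```

```text
cover 1 end -1 dpix [0. 0.] 0.986
cover 2 end -1 dpix [ 0.12 -0.5 ] 0.929
cover 3 end -1 dpix [-0.25  0.  ] 0.947
t 11.75 tcp [0.6207 0.0197 0.1493] F [-0.38  0.32  4.06] shift [-0.014 -0.042 -1.226] turn [-0.001 -0.007  0.011]
```

View pics/s20.png

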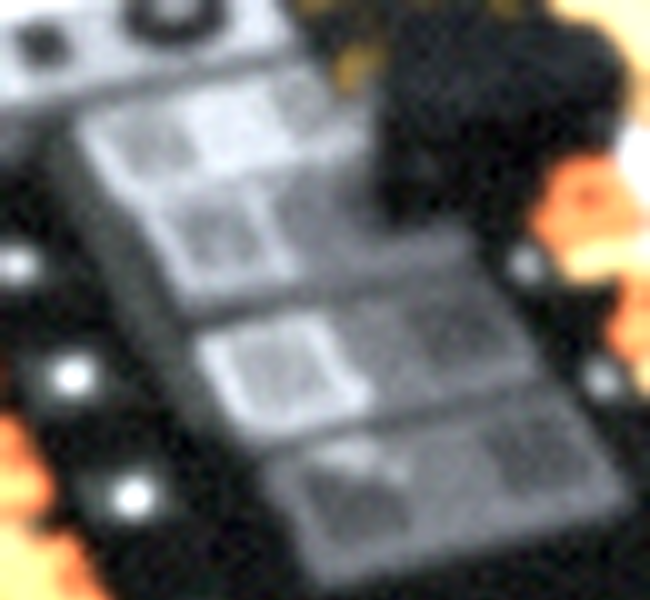

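That's a clear rock: the far end stopped on its ledge at 4 N and the near end rose about 2–3 mm. Cover 2 is the loose one. I'll lift off and move over its middle.

play_rows(
  deltas=[
    [0,0,-0.1,0,0,0,0],
    [0,0,-0.3,0,0,0,0],
    [0,0,-0.6,0,0,0,0],
    [0,0,-0.6,0,0,0,0],
    [-0.8,0,-0.6,0,0,0,0],
    [-1.57,-0.04,-0.6,0,0,0,0],
    [-1.57,-0.04,-0.6,0,0,0,0],
    [-1.57,-0.04,-0.6,0,0,0,0],
  ],
)

```text
time_s: 12.6
tcp_pos: [0.5834, 0.0314, 0.1642]
ee_rot: [[0.963, -0.271, 0.001], [-0.271, -0.963, 0.0], [0.001, -0.0, -1.0]]
wrist_force: [0.0, -0.4, 0.8]
gripper_width: 0.006
```

```bash
python3 reg.py | grep 'cover [123] end -1';python3 look.py s21 0 .033
```

```text
cover 1 end -1 dpix [-0.12 -0.12] 0.995
cover 2 end -1 dpix [-3.5 -4. ] 0.779
cover 3 end -1 dpix [-1.   0.5] 0.776
t 12.7 tcp [0.5838 0.0313 0.1638] F [-0.23 -0.1  -1.29] shift [-0.027  0.002 -0.647] turn [-0.002 -0.007  0.009]
```

View pics/s21.png

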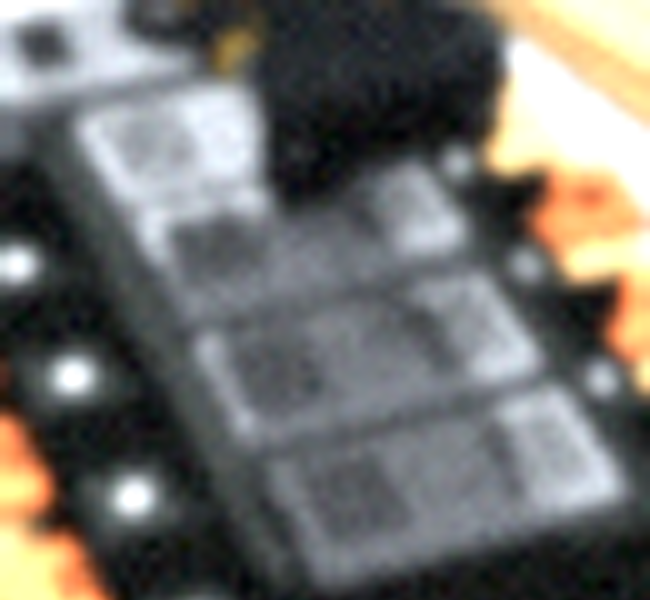

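Cover 2 has fallen back level, and the finger is above its middle at about crop (310,195). Going down to press.

play_rows(
  deltas=[
    [-0.02,0,0.12,0,0,0,0],
    [-0.02,0,0.24,0,0,0,0],
    [-0.02,0,0.36,0,0,0,0],
    [-0.02,0,0.44,0,0,0,0],
    [-0.02,0,0.44,0,0,0,0],
    [-0.02,0,0.44,0,0,0,0],
  ],
)

```text
time_s: 13.35
tcp_pos: [0.5826, 0.0314, 0.1527]
ee_rot: [[0.962, -0.272, -0.0], [-0.272, -0.962, -0.0], [-0.0, 0.0, -1.0]]
wrist_force: [0.7, -0.1, -0.3]
gripper_width: 0.005
```

play_rows(
  deltas=[
    [0,0,0.03,0,0,0,0],
    [0,0,0.06,0,0,0,0],
    [0,0,0.06,0,0,0,0],
  ],
)

```text
time_s: 13.65
tcp_pos: [0.5828, 0.0315, 0.1517]
ee_rot: [[0.962, -0.272, 0.001], [-0.272, -0.962, 0.0], [0.001, -0.0, -1.0]]
wrist_force: [0.0, -0.1, 1.9]
gripper_width: 0.005
```

play_rows(
  deltas=[
    [0,0,0.02,0,0,0,0],
    [0,0,0.02,0,0,0,0],
  ],
)

```text
time_s: 13.85
tcp_pos: [0.5828, 0.0314, 0.1517]
ee_rot: [[0.962, -0.271, 0.001], [-0.271, -0.962, -0.0], [0.001, -0.0, -1.0]]
wrist_force: [-1.7, 0.9, 5.5]
gripper_width: 0.007
```

play_rows(
  deltas=[
    [0,0,0.02,0,0,0,0],
    [0,0,0.02,0,0,0,0],
  ],
)

```text
time_s: 14.05
tcp_pos: [0.5828, 0.0315, 0.1512]
ee_rot: [[0.962, -0.271, 0.001], [-0.271, -0.962, -0.0], [0.001, -0.0, -1.0]]
wrist_force: [-1.8, 0.7, 6.0]
gripper_width: 0.002
```

Contact is at a reported z of 0.1517, and the stud starts to move at about 6 N. I'll keep going to the ledges, expected near 0.1477.

play_rows(
  deltas=[
    [0,0,0.03,0,0,0,0],
    [0,0,0.06,0,0,0,0],
  ],
)

```text
time_s: 14.25
tcp_pos: [0.5828, 0.0315, 0.1499]
ee_rot: [[0.962, -0.271, 0.001], [-0.271, -0.962, -0.0], [0.001, -0.0, -1.0]]
wrist_force: [-2.4, 1.0, 7.3]
gripper_width: 0.007
```

play_rows(
  deltas=[
    [0,0,0.03,0,0,0,0],
    [0,0,0.06,0,0,0,0],
  ],
)

```text
time_s: 14.45
tcp_pos: [0.5828, 0.0314, 0.1483]
ee_rot: [[0.962, -0.271, 0.001], [-0.271, -0.962, -0.0], [0.001, -0.0, -1.0]]
wrist_force: [-2.9, 0.0, 6.1]
gripper_width: 0.003
```

play_rows(
  deltas=[
    [0,0,0.02,0,0,0,0],
    [0,0,0.02,0,0,0,0],
  ],
)

```text
time_s: 14.65
tcp_pos: [0.5828, 0.0315, 0.1477]
ee_rot: [[0.962, -0.271, 0.001], [-0.271, -0.962, 0.0], [0.001, -0.0, -1.0]]
wrist_force: [-1.8, -0.1, 6.6]
gripper_width: 0.006
```

play_rows(
  deltas=[
    [0,0,0.02,0,0,0,0],
    [0,0,0.02,0,0,0,0],
  ],
)

```text
time_s: 14.85
tcp_pos: [0.5828, 0.0315, 0.1477]
ee_rot: [[0.963, -0.271, 0.001], [-0.271, -0.963, -0.0], [0.001, -0.0, -1.0]]
wrist_force: [-2.2, 0.9, 7.0]
gripper_width: 0.005
```

Exactly 4 mm of travel, and it has stopped. One slightly firmer push will confirm it's home.

play_rows(
  deltas=[
    [0,0,0.02,0,0,0,0],
    [0,0,0.02,0,0,0,0],
  ],
)

```text
time_s: 15.05
tcp_pos: [0.5828, 0.0315, 0.1476]
ee_rot: [[0.963, -0.271, 0.001], [-0.271, -0.963, -0.0], [0.001, -0.0, -1.0]]
wrist_force: [-4.5, 1.7, 9.2]
gripper_width: 0.004
```

play_rows(
  deltas=[
    [0,0,0.02,0,0,0,0],
    [0,0,0.02,0,0,0,0],
  ],
)

```text
time_s: 15.25
tcp_pos: [0.5828, 0.0315, 0.1476]
ee_rot: [[0.963, -0.271, 0.002], [-0.271, -0.963, -0.0], [0.002, -0.0, -1.0]]
wrist_force: [-4.7, 0.7, 11.5]
gripper_width: 0.004
```

play_rows(
  deltas=[
    [0,0,0.02,0,0,0,0],
    [0,0,0.02,0,0,0,0],
  ],
)

```text
time_s: 15.45
tcp_pos: [0.5829, 0.0315, 0.1476]
ee_rot: [[0.963, -0.271, 0.002], [-0.271, -0.963, -0.0], [0.002, -0.0, -1.0]]
wrist_force: [-5.4, 2.1, 12.9]
gripper_width: 0.006
```

The cover stayed put while the force climbed to 13 N, so it's firmly home. I'll lift off and move clear so the cameras can see it.

play_rows(
  deltas=[
    [0,0,-0.2,0,0,0,0],
    [0,0,-1,0,0,0,0],
    [0,0,-3,0,0,0,0],
    [0,0,-4,0,0,0,0],
    [-2,0,-4,0,0,0,0],
    [-4,0,-4,0,0,0,0],
    [-6,0,-4,0,0,0,0],
    [-6,0,-4,0,0,0,0],
    [-6,0,-4,0,0,0,0],
  ],
)

```text
time_s: 16.35
tcp_pos: [0.4377, 0.0725, 0.2451]
ee_rot: [[0.963, -0.27, 0.002], [-0.27, -0.963, 0.001], [0.001, -0.001, -1.0]]
wrist_force: [0.0, -0.2, 0.3]
gripper_width: 0.007
```

```bash
python3 -c "
from h import *
s=r.sense();print(s['time_s'],s['tcp_pos'],s['wrist_force'])
for c,b in(('top',(235,145,170,150)),('side',(240,165,150,135))):
    d=r.capture(c);x,y0,w,h=b
    im=cv2.resize(d['pixels'][y0:y0+h,x:x+w,::-1],None,fx=4,fy=4,interpolation=cv2.INTER_CUBIC)
    for y in(.099,.033,-.033,-.099):
        q=np.array([(proj(d,world(sx*.05,y+sy*.027,.176))-[x,y0]+.375)*4 for sx,sy in((1,1),(1,-1),(-1,-1),(-1,1))]).astype(int)
        cv2.polylines(im,[q],True,(0,0,255),1)
    cv2.imwrite(f'pics/{c}30.png',im)
";python3 reg.py
```

```text
16.35 [0.43773903 0.07249721 0.24514821] [ 0.0125897  -0.20269018  0.2772185 ]
cover 1 end -1 dpix [0. 0.] 0.985
cover 1 end 1 dpix [0.   0.12] 0.967
cover 2 end -1 dpix [0.12 0.75] 0.951
cover 2 end 1 dpix [0.   0.62] 0.935
cover 3 end -1 dpix [0. 0.] 0.996
cover 3 end 1 dpix [0. 0.] 0.99
cover 4 end -1 dpix [0. 0.] 0.998
cover 4 end 1 dpix [0. 0.] 0.997
```

View pics/side30.png

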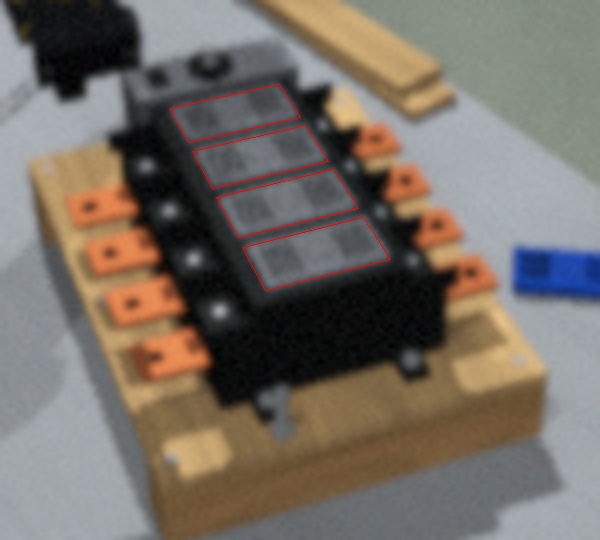

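View pics/top30.png

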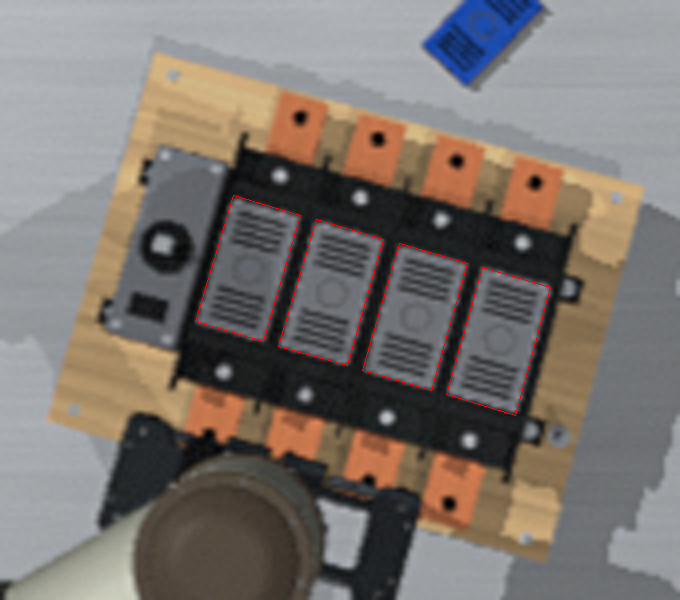

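Cover 2 now fills its flush outline at about (260,155) in the side crop. Both its ends are down evenly, and the other covers haven't moved. The bolt at (558,435) in the top crop is where it was, and the arm is clear. Handing in.

```bash
python3 -c "
from station import r
print(r.finish_job(), r.sense()['time_s'])"
```

```text
the job is handed in; nothing more can be done
the job is handed in; nothing more can be done
```

The loose cover was cover_2, second from the mechanism box. It is now pressed home, and I handed the job in at about 16.5 s.

- **Finding it:** cover_2 looked raised in the side view, so I pressed it first, 39 mm from its middle. It rocked: the pressed end went down onto its ledge, stopping at about 4 N, and the other end rose. It looked level again after I let go. I did not press the other three covers.
- **Seating it:** I pressed its middle. The stud began to move at about 6 N and the cover went down 4 mm. It then gave no further as I pushed up to 13 N.
- **Last checks:** in the side view both ends of cover_2 came down almost evenly (0.75 and 0.62 px, about 3 mm), and it matches the outline for a flush cover in both views. The other three covers had not moved (0.12 px at most). The bolt is where it was and the arm was clear. I did not re-measure the tape or the screwdriver; the arm went near neither after the start.
- **Readings that disagreed:**
  - The real fingertip is about 28 mm short of the reported tool point. I went by contact force and the pictures instead.
  - The 4 mm of travel comes from the arm's own reading; the pictures show nearer 3 mm. Both are consistent with the cover being flush, given the picture resolution.

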